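Pour the rock samples into the tilt-out bin

TASK

Pull the front of the tilt-out bin by its handle until it rests at its stop, then carry the sample pan over and pour all five rock pieces into the tilted opening. Set the empty pan back down upright on the table and leave the bin fully open with the rocks in it; do not push the bowl or the jar about.

Things in the scene. Friction and masses are not known exactly. Their poses are not given: they have to be found in the camera images.
- bin (a joint): tilt of the bin in rad: 0 = shut, 0.70 (40 degrees) = tipped out to its stop. It hinges along the bottom edge of its front; opening turns it about -y of point bin_hinge, so the top of the front swings out and down. Friction takes 2 to 5 N at the handle; it stays where it is left and may start slightly ajar
- bin_hinge (a point): mid-point of the bin's level hinge line, 22 mm above the table; the frame turns with the bin: y along the hinge, z up the inside of the front, x into the housing. In it the grey bin is an open-topped box 200 mm wide: front panel x -8 to 0 mm, 170 mm high; floor 120 mm deep; back and sides 110 mm high (sides 155 mm for the first 60 mm); walls 5 mm
- bin_handle (a point): centre of the bin's handle: a round steel bar 12 mm thick, 110 mm long, level and parallel to the hinge, standing 46 mm off the front panel (its axis) on two end stems; at (-54, 0, 150) mm in the hinge frame, with the same axes. Free all round between the stems
- mouth (a point): fixed point 50 mm in front of the grey housing's front edge, midway, 190 mm above the table; x into the housing, z up. It is over the middle of the opening once the bin is at its stop: the front's top edge is then 109 mm out from the hinge and 152 mm above the table. Housing: fixed, 224 mm wide, 212 mm high, 170 mm deep, its front edge straight above the hinge
- pan_grip (a point): centre of the wooden crossbar of the loose aluminium pan (0.2 to 0.33 kg), 80 mm above its underside; x to the open pouring end, z up. Bar 14 mm thick along x, 84 mm long along y, 20 mm high, open space in front, behind and for 34 mm below. Pan x -60 to 73 mm, 90 mm wide, walls 36 mm high on three sides; the last 35 mm of the floor rises 12 degrees to the lip
- pan_lip (a point): middle of the pan's pouring lip: at (75, 0, -68) mm from the crossbar's centre in the pan's axes
- bowl_c (a point): middle of a steel bowl, 124 mm across, 50 mm high, loose; not part of the job. It stands on the other side of the bin from the pan
- jar_c (a point): middle of a clear jar with a steel cap, 52 mm across, 85 mm high, loose; not part of the job
- stone0_c (a point): centre of a rounded piece of rock, about 28 x 26 x 21 mm, 10 to 25 g, one of five lying loose in the pan
- stone1_c (a point): centre of a rounded piece of rock, about 28 x 26 x 21 mm, 10 to 25 g, one of five lying loose in the pan
- stone2_c (a point): centre of a rounded piece of rock, about 28 x 26 x 21 mm, 10 to 25 g, one of five lying loose in the pan
- stone3_c (a point): centre of a rounded piece of rock, about 28 x 26 x 21 mm, 10 to 25 g, one of five lying loose in the pan
- stone4_c (a point): centre of a rounded piece of rock, about 28 x 26 x 21 mm, 10 to 25 g, one of five lying loose in the pan
Mind the look-alikes: they are no part of the job. What is meant by the part that bears pan_grip is not yellow, and is the larger of those in its own colour.

How it is judged:
On the way, in this order (a step that is already met when the one before it is completed fails the run):
1. the bin is pulled out to its stop (value of joint bin above 0.66 rad), for 0.2 s.
2. the pan is brought over the opening of the open bin (value of joint bin above 0.65 rad and horizontal distance between pan_lip and mouth below 0.12 m and height (world z) of pan_lip above 0.12 m).
3. all five rock pieces are in the bin (x of stone0_c in the frame of bin_hinge between 0 and 0.115 m and y of stone0_c in the frame of bin_hinge between -0.097 and 0.097 m and z of stone0_c in the frame of bin_hinge between 0 and 0.12 m and x of stone1_c in the frame of bin_hinge between 0 and 0.115 m and y of stone1_c in the frame of bin_hinge between -0.097 and 0.097 m and z of stone1_c in the frame of bin_hinge between 0 and 0.12 m and x of stone2_c in the frame of bin_hinge between 0 and 0.115 m and y of stone2_c in the frame of bin_hinge between -0.097 and 0.097 m and z of stone2_c in the frame of bin_hinge between 0 and 0.12 m and x of stone3_c in the frame of bin_hinge between 0 and 0.115 m and y of stone3_c in the frame of bin_hinge between -0.097 and 0.097 m and z of stone3_c in the frame of bin_hinge between 0 and 0.12 m and x of stone4_c in the frame of bin_hinge between 0 and 0.115 m and y of stone4_c in the frame of bin_hinge between -0.097 and 0.097 m and z of stone4_c in the frame of bin_hinge between 0 and 0.12 m), for 0.2 s.
At the end, for the whole second after the job is handed in: the bin is open to its stop (over 0.65 rad), all five rock pieces lie at rest inside it, the pan stands upright (within 7 degrees) at rest on the table, and the bowl and jar are within 40 mm of where they stood (all of step 3 and value of joint bin above 0.65 rad and angle between pan_grip's own z axis and vertical below 0.12 rad and height (world z) of pan_grip between 0.07 and 0.09 m and distance of each of bowl_c, jar_c from where it was at the start of the episode below 0.04 m and linear speed of pan below 0.03 m/s and linear speed of each of stone0, stone1, stone2, stone3, stone4 below 0.05 m/s); the robot touches nothing.
It fails at once if the bowl or the jar is pushed away (over 40 mm) (distance of any of bowl_c, jar_c from where it was at the start of the episode above 0.04 m).
It also fails if it takes over 72 s, if anything falls off the work surface, if the arm or the gripper's body presses on something with over 40 N, if the wrist force passes 120 N, or if a joint passes its speed limit or range.

ROBOT

A 7-joint arm with a two-finger parallel gripper is mounted at the origin on the work surface. World frame = base frame: x ahead of the robot, y to its left, z up, the work surface at z = 0. Lengths are in m, angles in rad, forces in N, time in s.
With the tool pointing down it reaches from about 0.4 to 0.85 m from the base axis. Payload 10.4 kg.
Tool frame: the origin (TCP) lies on the mounting face of the last link; the fingertips stand r.tips_ahead ahead of it and the grasp point (between the pads) lies 164 mm ahead of it (r.tips_ahead is the distance from the TCP to the fingertips, in m); z points along the fingers, y is the line along which they close (so a half turn about z gives the same grasp; the last joint's range is limited). The gripper opens to 87 mm and grips with 3 to 60 N. Pads are 19 mm wide; open, the fingers measure 117 mm over their backs; the gripper's body (75 mm by 190 mm) begins 51 mm behind the grasp point.
Start: joints at [-1.334, 0.332, -0.065, 1.46, 0.022, 1.35, -0.088], TCP at [0.161, 0.604, 0.405] pointing down, gripper open.
Joint ranges: [-2.6, 2.6], [-0.5, 2.12], [-1.47, 1.34], [0.16, 2.42], [-1.27, 4.41], [0.06, 2.06], [-2.6, 2.6]. Speed limits (rad/s): [2.22, 2.22, 2.79, 2.79, 3.14, 3.14, 3.14].

INTERFACE

Orientations are given as a unit quaternion [x, y, z, w].
In Python, from bench import telemetry, imaging, job, r gives the robot as it stands.
- The arm moves only by the tool move_arm, never from a script. Its argument "steps" is a list of rows, each an object of numbers: "dx", "dy", "dz": the shift along the tool's x, y, z in cm; "spin": the turn about the tool's z in rad. In form: [{"dx": .., "dy": .., "dz": .., "spin": ..}, ...]. A call has 1 to 12 rows; each row shifts and turns the commanded pose from where the row before left it, along the tool's axes as they then stand; what a row does not reach is not made up. A row lasts 1/10 s, in which the tool goes at most 50 mm and 8.59 degrees, less where a joint would pass 70% of its speed; a pose out of reach is approached as far as the arm can. A call with a gripper value outside its range is refused whole. "claw" is the finger opening in cm, from 0 to 8.7, set as the call begins (left out, the last holds). The fingers move at their own pace and stop on an object; "squeeze" is the grip in N (left out, the last holds). Time passes only in rows, so rows that do not move let the fingers close. It gives the time, the measured TCP pose, the force, the opening and the grip force at its end, in the units of the state.
- telemetry.read_state(): the state, without advancing time (a new reading comes with each control period).
- imaging.camera(name): name is "side" or "top" or "wrist"; returns a dict with "img" (420x560x3 uint8, red, green, blue), "camera_matrix" (3x3 intrinsics, pixels), "R" (3x3) and "t" (3): a world point X has camera coordinates R X + t. Camera axes: x right, y down, z forward; pixel columns grow to the right and rows downward; lengths in m; the calibration is good to about 2 mm. A picture is of the moment at which its call begins. There is no depth.
- job.close_job(): hands the job in; it is judged then, once.
The state is a dict: "time": time; "joint_positions": joint angles; "joint_vel": joint speeds; "joint_torque": joint torques, N m; "ee_pos": TCP position; "eef_rot": TCP orientation; "ft_force": force on the tool from outside, world axes, zero at the start; "torque": the same for the moment, N m; "width": finger opening in m; "grip_force": force on a finger pad.
Only numpy, scipy, OpenCV 4.12 (cv2) and the standard library are available. Lean on these libraries where they do the work, as an engineer would, in place of code of your own. Each camera call takes 0.05 s, during which the arm holds its last target. There are 200 camera calls.

## Working session

There is one attempt and no reset: what is moved stays moved. The work goes in short steps, Python scripts to look and compute and a tool call to move; the robot and the scene stay as the last step left them, time stands still between calls to the robot, and variables do not carry over. Pictures are saved under pics/ and viewed, at most 10 in all, crops included, and the job is handed in when it is done.

Besides the shell and the picture viewer there is one more tool, called after "Emit:" in YAML: its name, and indented under it one key for each argument. move_arm: Moves the arm, as the interface text tells. Its arguments: {"type":"object","properties":{"steps":{"type":"array","items":{"type":"object","properties":{"dx":{"type":"number"},"dy":{"type":"number"},"dz":{"type":"number"},"spin":{"type":"number"}}}},"claw":{"type":"number"},"squeeze":{"type":"number"}},"required":["steps"]}

```bash
ls; mkdir -p pics
python3 - <<'E'
from bench import telemetry, imaging, job, r
import cv2, numpy as np
print({k:np.round(v,3).tolist() for k,v in telemetry.read_state().items()}, r.tips_ahead)
for n in ("side","top"):
    c=imaging.camera(n); cv2.imwrite(f"pics/{n}0.png",c["img"][:,:,::-1])
    print(n,np.round(c["camera_matrix"],1).tolist(),np.round(c["R"],3).tolist(),np.round(c["t"],3).tolist(), np.round(-c["R"].T@c["t"],3))
E
```

```text
pics
{'time': 0.0, 'joint_positions': [-1.334, 0.333, -0.065, 1.461, 0.022, 1.35, -0.088], 'joint_vel': [0.001, 0.001, 0.002, -0.002, -0.001, 0.001, -0.0], 'joint_torque': [-0.0, -62.325, 0.025, -38.99, -0.061, 0.04, 0.0], 'ee_pos': [0.161, 0.604, 0.404], 'eef_rot': [0.13, 0.992, -0.001, -0.0], 'ft_force': [-0.377, 0.344, 0.733], 'torque': [-0.061, 0.05, 0.019], 'grip_force': 0.0, 'width': 0.087} 0.1822
side [[484.0, 0.0, 276.9], [0.0, 484.0, 209.8], [0.0, 0.0, 1.0]] [[0.954, -0.3, -0.005], [-0.194, -0.603, -0.774], [0.229, 0.739, -0.633]] [-0.442, 0.183, 1.398] [ 0.138 -1.055  1.025]
top [[512.0, 0.0, 276.3], [0.0, 512.0, 215.1], [0.0, 0.0, 1.0]] [[-0.029, -1.0, -0.005], [-0.998, 0.029, -0.048], [0.048, 0.004, -0.999]] [-0.039, 0.478, 1.574] [ 0.4   -0.059  1.595]
```

View pics/side0.png

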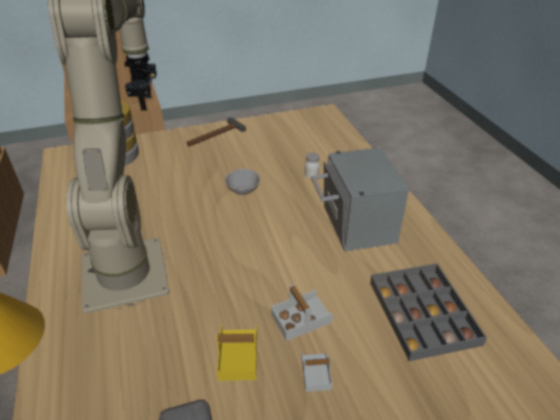

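View pics/top0.png

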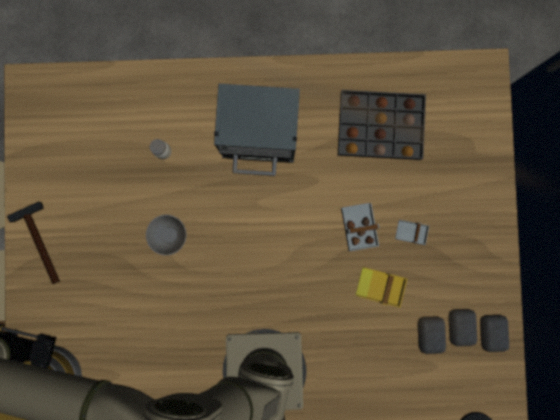

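The side view shows the housing near (365,195) with its handle near (325,185), and the target grey pan near (300,315) with its bar near (299,298). In the top view the handle bar is near (255,172) and the pan bar near (362,228). The small pan and the yellow pan are look-alikes. Next I'll enlarge crops to get exact pixels.

Run:
```python
import cv2, numpy as np
s=cv2.imread("pics/side0.png");t=cv2.imread("pics/top0.png")
def crop(im,x,y,w=80,h=60):
    c=cv2.resize(im[y:y+h,x:x+w],(400,300),interpolation=cv2.INTER_CUBIC)
    for i in range(0,w,10): cv2.putText(c,str(x+i),(i*5,8),0,.3,(0,0,255),1); cv2.line(c,(i*5,10),(i*5,14),(0,0,255))
    for i in range(0,h,10): cv2.putText(c,str(y+i),(0,i*5+4),0,.3,(0,255,0),1)
    return c
a=np.hstack([crop(s,300,150),crop(s,265,282)]);b=np.hstack([crop(t,215,130),crop(t,325,195)])
cv2.imwrite("pics/crops.png",np.vstack([a,b]))
```

```text
(no output)
```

View pics/crops.png

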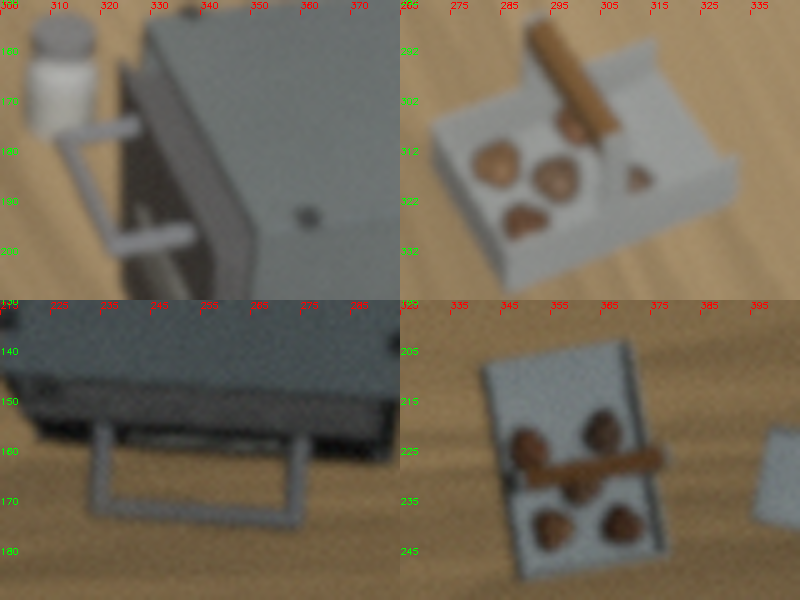

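Both handle-bar ends show clearly: side (312.4,177.6) and (322.6,199.6), top (234.4,171.6) and (274.4,174.4). The pan bar's top face runs side (293,287)–(307.4,307.6), top (351,230.6)–(377,227). Triangulating these now.

```bash
cat > h.py <<'E'
from bench import telemetry, imaging, job, r
import cv2, numpy as np
from scipy.spatial.transform import Rotation as Ro
def ray(c,p):
    d=c["R"].T@np.linalg.inv(c["camera_matrix"])@np.array([p[0],p[1],1.]); return -c["R"].T@c["t"],d/np.linalg.norm(d)
def tri(c1,p1,c2,p2):
    o1,a=ray(c1,p1);o2,b=ray(c2,p2)
    s=np.linalg.lstsq(np.c_[a,-b],o2-o1,rcond=None)[0]
    P,Q=o1+s[0]*a,o2+s[1]*b
    return np.round((P+Q)/2,4),round(np.linalg.norm(P-Q),4)
def plane(c,p,z):
    o,d=ray(c,p); return np.round(o+d*(z-o[2])/d[2],4)
def proj(c,X):
    q=c["camera_matrix"]@(c["R"]@np.array(X)+c["t"]); return np.round(q[:2]/q[2],1)
def grasp_to_tool(X,tcpz_off=.164):
    "shift (cm, tool axes) that takes the grasp point to X"
    s=telemetry.read_state(); R=Ro.from_quat(s["eef_rot"]).as_matrix()
    return np.round(100*R.T@(np.array(X)-s["ee_pos"]-R[:,2]*tcpz_off),2)
def st():
    s=telemetry.read_state(); R=Ro.from_quat(s["eef_rot"]).as_matrix()
    print("t",round(s["time"],2),"tcp",np.round(s["ee_pos"],4),"toolx",np.round(R[:,0],3),"tooly",np.round(R[:,1],3),"F",np.round(s["ft_force"],1),"w",round(s["width"],4),"g",s["grip_force"])
E
python3 - <<'E'
from h import *
S=imaging.camera("side");T=imaging.camera("top")
print("handle",tri(S,(312.4,177.6),T,(234.4,171.6)),tri(S,(322.6,199.6),T,(274.4,174.4)))
print("bar",tri(S,(293,287),T,(351,230.6)),tri(S,(307.4,307.6),T,(377,227)))
print("pan corners z36", [plane(T,p,.03) for p in [(342,207.4),(370.6,203.4),(349,250.6),(378,245)]])
print("housing top front z.212",[plane(T,p,.212) for p in [(215,146),(297,149)]])
W=imaging.camera("wrist"); print(W["camera_matrix"].round(1).tolist()); st()
R=Ro.from_quat(telemetry.read_state()["eef_rot"]).as_matrix()
print("cam in tool",(R.T@(-W["R"].T@W["t"]-telemetry.read_state()["ee_pos"])).round(3), (W["R"]@R).round(2).tolist())
E
```

```text
handle (array([0.5955, 0.0598, 0.1676]), np.float64(0.0021)) (array([ 0.5843, -0.0521,  0.1688]), np.float64(0.0023))
bar (array([ 0.4214, -0.2717,  0.088 ]), np.float64(0.0011)) (array([ 0.4309, -0.3481,  0.0918]), np.float64(0.0037))
pan corners z36 [array([ 0.4934, -0.2548,  0.03  ]), array([ 0.5031, -0.3427,  0.03  ]), array([ 0.3609, -0.2714,  0.03  ]), array([ 0.3754, -0.3603,  0.03  ])]
housing top front z.212 [array([0.6601, 0.1075, 0.212 ]), array([ 0.6452, -0.1154,  0.212 ])]
[[293.6, 0.0, 282.9], [0.0, 293.6, 206.4], [0.0, 0.0, 1.0]]
t 0.25 tcp [0.1605 0.604  0.4044] toolx [-0.966  0.257  0.   ] tooly [ 0.257  0.966 -0.001] F [-0.1 -0.  -0.6] w 0.0872 g 0.0
cam in tool [0.077 0.    0.021] [[-0.0, 1.0, 0.0], [-0.96, 0.0, -0.28], [-0.28, -0.0, 0.96]]
```

Checks: the handle is 112 mm long at z 0.168 (slightly ajar), the pan is 133 mm long, and its bar top is about 0.09. These match the text. Handle centre is about (0.590, 0.004), bin yaw about -0.08, and the pan lip points to +x. I'll turn the tool so it closes across the handle, then move over.

Emit:
move_arm:
  steps:
    - {"spin": 0.14}
    - {"spin": 0.14}
    - {"spin": 0.14}
    - {"spin": 0.14}
    - {"spin": 0.14}
    - {"spin": 0.14}
    - {"spin": 0.14}
    - {"spin": 0.14}
    - {"spin": 0.14}
    - {"spin": 0.13}
  claw: 8.7

```text
$.steps[0]: bad value
```

Emit:
move_arm:
  steps:
    - {"dx": -1.5, "dy": 3.5}
    - {"dx": -1.5, "dy": 3.5}
    - {"dx": -1.5, "dy": 3.5}
    - {"dx": -1.5, "dy": 3.5}
    - {"dx": -1.5, "dy": 3.5}
    - {"dx": -1.5, "dy": 3.5}
    - {"dx": -3, "dy": 3}
    - {"dx": -3, "dy": 3}
    - {"dx": -3, "dy": 3}
    - {"dx": -3, "dy": 3}
    - {"dx": -3, "dy": 2}
    - {"dx": -3, "dy": 1}

```text
$.steps[0]: bad value
```

Emit:
move_arm:
  steps:
    - {"dx": -4, "dy": 1}
    - {"dx": -4, "dy": 1}
    - {"dx": -4, "dy": 1}
    - {"dx": -4, "dy": 1}
    - {"dx": -4, "dy": 1}
    - {"dx": -4, "dy": 1}
    - {}
    - {}
  claw: 3.4

```text
$.steps[0]: bad value
```

Run:
```python
from h import *
st(); print(grasp_to_tool([.590,.004,.178]))
W=imaging.camera("wrist"); cv2.imwrite("pics/w1.png",W["img"][:,:,::-1]); print(proj(W,(.5955,.0598,.168)),proj(W,(.5843,-.0521,.168)))
np.savez("w1.npz",K=W["camera_matrix"],R=W["R"],t=W["t"])
```

```text
t 0.25 tcp [0.1605 0.604  0.4044] toolx [-0.966  0.257  0.   ] tooly [ 0.257  0.966 -0.001] F [-0.1 -0.  -0.6] w 0.0872 g 0.0
[-56.92 -46.94   6.27]
[-29.8 621.5] [-108.4  628.8]
```

View pics/w1.png

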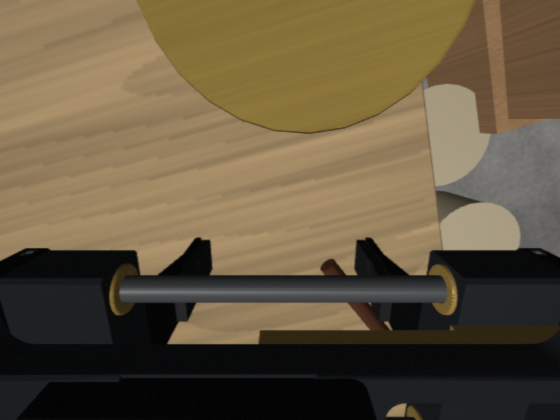

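The wrist view still shows the start pose: the hand has not moved, since rows need all four values.

Emit:
move_arm:
  steps:
    - {"dx": 0, "dy": 0, "dz": 0, "spin": 0.14}
    - {"dx": 0, "dy": 0, "dz": 0, "spin": 0.14}
    - {"dx": 0, "dy": 0, "dz": 0, "spin": 0.14}
    - {"dx": 0, "dy": 0, "dz": 0, "spin": 0.14}
    - {"dx": 0, "dy": 0, "dz": 0, "spin": 0.14}
    - {"dx": 0, "dy": 0, "dz": 0, "spin": 0.14}
    - {"dx": 0, "dy": 0, "dz": 0, "spin": 0.14}
    - {"dx": 0, "dy": 0, "dz": 0, "spin": 0.14}
    - {"dx": 0, "dy": 0, "dz": 0, "spin": 0.14}
    - {"dx": 0, "dy": 0, "dz": 0, "spin": 0.13}
  claw: 8.7

```text
time: 1.3
ee_pos: [0.1605, 0.604, 0.4047]
eef_rot: [0.736, 0.677, -0.0, 0.0]
ft_force: [0.1, 0.4, -0.4]
width: 0.0874
grip_force: 0.0
```

Emit:
move_arm:
  steps:
    - {"dx": -1.5, "dy": 3.5, "dz": 0, "spin": 0}
    - {"dx": -1.5, "dy": 3.5, "dz": 0, "spin": 0}
    - {"dx": -1.5, "dy": 3.5, "dz": 0, "spin": 0}
    - {"dx": -1.5, "dy": 3.5, "dz": 0, "spin": 0}
    - {"dx": -1.5, "dy": 3.5, "dz": 0, "spin": 0}
    - {"dx": -1.5, "dy": 3.5, "dz": 0, "spin": 0}
    - {"dx": -3, "dy": 3, "dz": 0, "spin": 0}
    - {"dx": -3, "dy": 3, "dz": 0, "spin": 0}
    - {"dx": -3, "dy": 3, "dz": 0, "spin": 0}
    - {"dx": -3, "dy": 3, "dz": 0, "spin": 0}
    - {"dx": -3, "dy": 2, "dz": 0, "spin": 0}
    - {"dx": -3, "dy": 1, "dz": 0, "spin": 0}

```text
time: 2.5
ee_pos: [0.4995, 0.3044, 0.4046]
eef_rot: [0.735, 0.678, -0.0, 0.0]
ft_force: [-0.3, -0.6, -0.0]
width: 0.0872
grip_force: 0.0
```

Emit:
move_arm:
  steps:
    - {"dx": -4, "dy": 1, "dz": 0, "spin": 0}
    - {"dx": -4, "dy": 1, "dz": 0, "spin": 0}
    - {"dx": -4, "dy": 1, "dz": 0, "spin": 0}
    - {"dx": -4, "dy": 1, "dz": 0, "spin": 0}
    - {"dx": -4, "dy": 1, "dz": 0, "spin": 0}
    - {"dx": -4, "dy": 1, "dz": 0, "spin": 0}
    - {"dx": 0, "dy": 0, "dz": 0, "spin": 0}
    - {"dx": 0, "dy": 0, "dz": 0, "spin": 0}
  claw: 3.4

```text
time: 3.3
ee_pos: [0.539, 0.0617, 0.4048]
eef_rot: [0.735, 0.678, 0.0, -0.0]
ft_force: [0.1, 1.0, -0.4]
width: 0.036
grip_force: 0.0
```

Run:
```python
from h import *
st(); print(grasp_to_tool([.590,.004,.178]))
W=imaging.camera("wrist"); cv2.imwrite("pics/w2.png",W["img"][:,:,::-1]); print(proj(W,(.5955,.0598,.168)),proj(W,(.5843,-.0521,.168)))
```

```text
t 3.3 tcp [0.539  0.0617 0.4048] toolx [0.081 0.997 0.   ] tooly [ 0.997 -0.081  0.   ] F [ 0.1  1.  -0.4] w 0.036 g 0.0
[-5.35  5.55  6.28]
[354.2 220.4] [343.1 340. ]
```

View pics/w2.png

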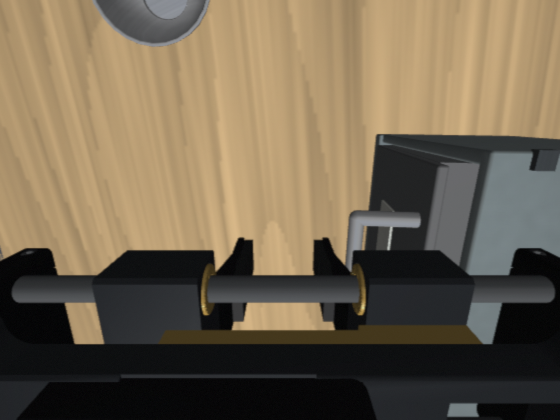

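The handle corner appears at (354,216), as projected. I'll descend over the bar and grip.

Emit:
move_arm:
  steps:
    - {"dx": -2.7, "dy": 2.7, "dz": 0, "spin": 0}
    - {"dx": -2.7, "dy": 2.8, "dz": 0, "spin": 0}
    - {"dx": 0, "dy": 0, "dz": 2, "spin": 0}
    - {"dx": 0, "dy": 0, "dz": 2, "spin": 0}
    - {"dx": 0, "dy": 0, "dz": 2, "spin": 0}
    - {"dx": 0, "dy": 0, "dz": 0.3, "spin": 0}
    - {"dx": 0, "dy": 0, "dz": 0, "spin": 0}

```text
time: 4.05
ee_pos: [0.5895, 0.0056, 0.3415]
eef_rot: [0.734, 0.679, -0.0, -0.0]
ft_force: [0.6, -1.6, 1.2]
width: 0.0338
grip_force: 0.0
```

Emit:
move_arm:
  steps:
    - {"dx": 0, "dy": 0, "dz": 0, "spin": 0}
    - {"dx": 0, "dy": 0, "dz": 0, "spin": 0}
    - {"dx": 0, "dy": 0, "dz": 0, "spin": 0}
    - {"dx": 0, "dy": 0, "dz": 0, "spin": 0}
    - {"dx": 0, "dy": 0, "dz": 0, "spin": 0}
    - {"dx": 0, "dy": 0, "dz": 0, "spin": 0}
  claw: 0
  squeeze: 20

```text
time: 4.65
ee_pos: [0.5898, 0.0043, 0.3422]
eef_rot: [0.734, 0.679, 0.001, 0.0]
ft_force: [1.9, 0.6, 1.8]
width: 0.0112
grip_force: 20.0
```

Gripped (11 mm wide, 20 N). Now pulling along the arc.

Emit:
move_arm:
  steps:
    - {"dx": 0, "dy": -0.83, "dz": 0.38, "spin": 0}
    - {"dx": 0, "dy": -0.84, "dz": 0.46, "spin": 0}
    - {"dx": 0, "dy": -0.82, "dz": 0.51, "spin": 0}
    - {"dx": 0, "dy": -0.8, "dz": 0.56, "spin": 0}
    - {"dx": 0, "dy": -0.76, "dz": 0.6, "spin": 0}
    - {"dx": 0, "dy": -0.72, "dz": 0.66, "spin": 0}

```text
time: 5.25
ee_pos: [0.5413, 0.0087, 0.3096]
eef_rot: [0.734, 0.679, 0.0, -0.0]
ft_force: [4.1, 4.4, 0.6]
width: 0.0113
grip_force: 20.0
```

Emit:
move_arm:
  steps:
    - {"dx": 0, "dy": -0.68, "dz": 0.7, "spin": 0}
    - {"dx": 0, "dy": -0.64, "dz": 0.74, "spin": 0}
    - {"dx": 0, "dy": -0.6, "dz": 0.77, "spin": 0}
    - {"dx": 0, "dy": -0.53, "dz": 0.81, "spin": 0}
    - {"dx": 0, "dy": 0, "dz": 0, "spin": 0}

```text
time: 5.75
ee_pos: [0.5169, 0.0109, 0.2789]
eef_rot: [0.734, 0.679, 0.0, -0.0]
ft_force: [7.5, 5.5, -5.5]
width: 0.0114
grip_force: 20.0
```

Emit:
move_arm:
  steps:
    - {"dx": 0, "dy": -0.25, "dz": 0.4, "spin": 0}
    - {"dx": 0, "dy": -0.15, "dz": 0.3, "spin": 0}
    - {"dx": 0, "dy": 0, "dz": 0, "spin": 0}
    - {"dx": 0, "dy": 0, "dz": 0, "spin": 0}

```text
time: 6.15
ee_pos: [0.5154, 0.0103, 0.2757]
eef_rot: [0.734, 0.679, 0.003, 0.002]
ft_force: [4.9, 2.1, 22.0]
width: 0.0114
grip_force: 20.0
```

Run:
```python
from h import *
st()
S=imaging.camera("side")["img"][:,:,::-1];T=imaging.camera("top")["img"][:,:,::-1]
f=lambda im,x,y:cv2.resize(im[y:y+120,x:x+133],(399,360),interpolation=cv2.INTER_CUBIC)
cv2.imwrite("pics/b1.png",np.hstack([f(S,265,130),f(T,190,90)]))
```

```text
t 6.15 tcp [0.5154 0.0103 0.2757] toolx [0.079 0.997 0.002] tooly [ 0.997 -0.079  0.008] F [ 4.9  2.1 22. ] w 0.0114 g 19.988481402397156
```

View pics/b1.png

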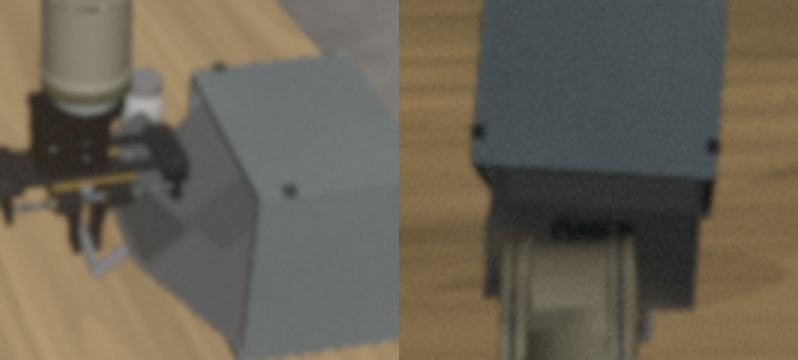

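The bin is at its stop: the handle travelled 75 mm out and 66 mm down, matching the prediction, and a 22 N reaction showed up. In the side crop the front lies tilted out. Releasing narrowly so the panel isn't pushed back.

Emit:
move_arm:
  steps:
    - {"dx": 0, "dy": -0.1, "dz": -0.3, "spin": 0}
    - {"dx": 0, "dy": -0.2, "dz": -0.2, "spin": 0}
    - {"dx": 0, "dy": 0, "dz": 0, "spin": 0}
  claw: 1.9

```text
time: 6.55
ee_pos: [0.5127, 0.0108, 0.2785]
eef_rot: [0.734, 0.679, 0.004, 0.004]
ft_force: [24.4, 1.4, -13.4]
width: 0.0185
grip_force: 12.2
```

Emit:
move_arm:
  steps:
    - {"dx": 0, "dy": 0, "dz": -1, "spin": 0}
    - {"dx": 0, "dy": 0, "dz": -2, "spin": 0}
    - {"dx": 0, "dy": -1, "dz": -3, "spin": 0}
    - {"dx": 0, "dy": -1, "dz": -4, "spin": 0}
    - {"dx": 0, "dy": -1, "dz": -4, "spin": 0}
    - {"dx": -2, "dy": -1, "dz": -2, "spin": 0}
    - {"dx": -4, "dy": 0, "dz": 0, "spin": 0}
    - {"dx": -4, "dy": 0, "dz": 0, "spin": 0}
    - {"dx": -4, "dy": 0, "dz": 0, "spin": 0}
    - {"dx": -4, "dy": 0, "dz": 0, "spin": 0}
    - {"dx": -4, "dy": 0, "dz": 0, "spin": 0}

```text
time: 7.65
ee_pos: [0.4518, -0.2072, 0.4367]
eef_rot: [0.735, 0.679, -0.001, -0.001]
ft_force: [0.7, 0.9, 0.6]
width: 0.019
grip_force: 0.0
```

Run:
```python
from h import *
st()
W=imaging.camera("wrist"); T=imaging.camera("top"); np.savez("w3.npz",**{k:W[k] for k in("camera_matrix","R","t")})
print("bar proj",proj(W,(.4214,-.2717,.09)),proj(W,(.4309,-.3481,.09)))
w=W["img"][:,:,::-1]; t=T["img"][130:190,195:315,::-1]
cv2.imwrite("pics/w3.png",np.vstack([w,cv2.resize(t,(360,180),interpolation=cv2.INTER_CUBIC)]) if False else np.vstack([w,np.pad(cv2.resize(t,(360,180),interpolation=cv2.INTER_CUBIC),((0,0),(0,200),(0,0)))]))
```

```text
t 7.65 tcp [ 0.4518 -0.2072  0.4367] toolx [0.079 0.997 0.001] tooly [ 0.997 -0.079 -0.003] F [0.7 0.9 0.6] w 0.019 g 0.0
bar proj [262.1 244.7] [275.5 299.1]
```

View pics/w3.png

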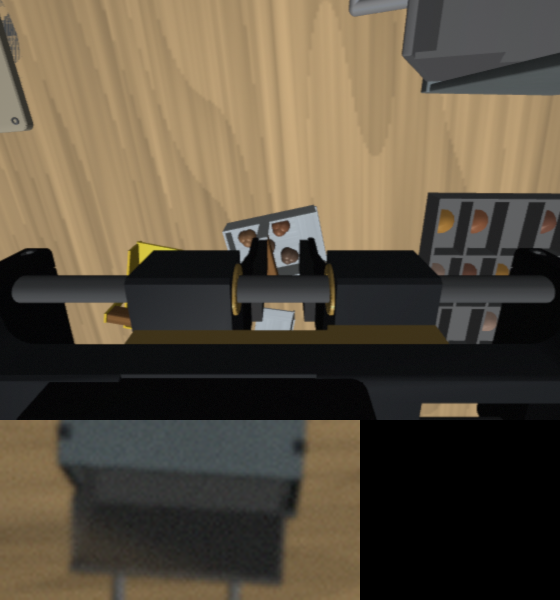

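The bin is open in the top crop. The pan sits at (275,240) in the wrist image, half hidden by the fingers, so I'll move beyond it with the gripper open for a clear look.

Emit:
move_arm:
  steps:
    - {"dx": -4, "dy": -0.7, "dz": 0, "spin": -0.1}
    - {"dx": -4, "dy": -0.7, "dz": 0, "spin": -0.1}
    - {"dx": -4, "dy": -0.7, "dz": 0, "spin": 0}
    - {"dx": -3, "dy": -0.7, "dz": 0, "spin": 0}
    - {"dx": 0, "dy": 0, "dz": 0, "spin": 0}
    - {"dx": 0, "dy": 0, "dz": 0, "spin": 0}
  claw: 8.7

```text
time: 8.35
ee_pos: [0.4309, -0.3562, 0.4366]
eef_rot: [0.664, 0.748, -0.001, -0.002]
ft_force: [-0.2, 1.5, 0.3]
width: 0.0588
grip_force: 0.0
```

Run:
```python
from h import *
st()
W=imaging.camera("wrist"); np.savez("w3.npz",**{k:W[k] for k in("camera_matrix","R","t")})
p=proj(W,(.426,-.310,.09)); print("bar proj",p,proj(W,(.4214,-.2717,.09)),proj(W,(.4309,-.3481,.09)))
x,y=max(0,int(p[0])-100),max(0,int(p[1])-90); print(x,y)
c=cv2.resize(W["img"][y:y+150,x:x+200,::-1],(800,600),interpolation=cv2.INTER_CUBIC)
for i in range(0,200,20): cv2.putText(c,str(x+i),(i*4,10),0,.4,(0,0,255),1)
for i in range(0,150,20): cv2.putText(c,str(y+i),(0,i*4+4),0,.4,(0,120,0),1)
cv2.imwrite("pics/w4.png",c)
```

```text
t 8.35 tcp [ 0.4309 -0.3562  0.4366] toolx [-0.119  0.993  0.002] tooly [ 0.993  0.119 -0.003] F [-0.2  1.5  0.3] w 0.0588 g 0.0
bar proj [283.7 149.8] [283.7 112.8] [283.9 184.2]
183 59
```

View pics/w4.png

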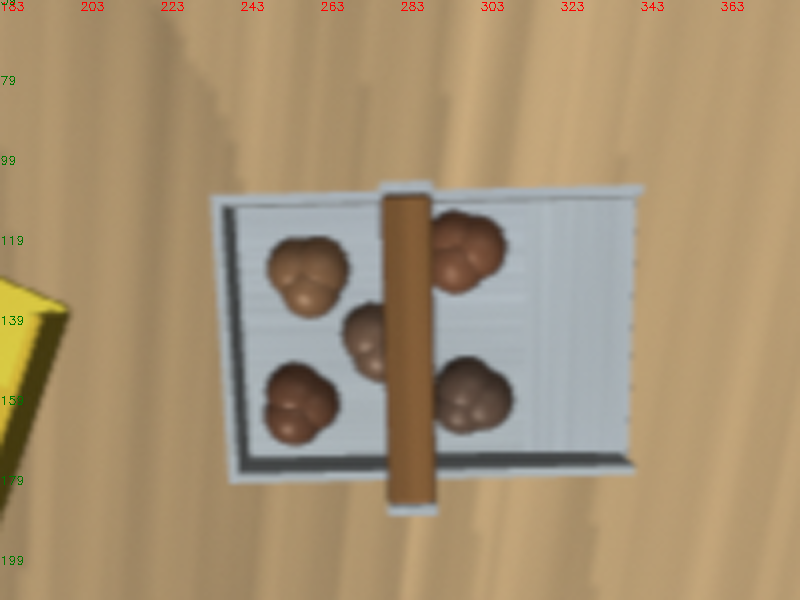

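The bar runs from (284.8,107.8) to (285.8,184.8) with its centre at (285.3,146.5). The pouring lip is on the +x side. Upright plates outside the bar ends make it too wide to grip end-on, so I'll grip across its thickness.

Since the tool can't tilt, I'll pour by resting the pan's underside on the bin's front edge and letting the bar turn between slightly opened pads.

Run:
```python
from h import *
W=np.load("w3.npz"); 
for p in [(284.8,107.8),(285.3,146.5),(285.8,184.8)]: print(plane(W,p,.09))
T=imaging.camera("top"); print("w/top height check",tri(W,(285.3,146.5),T,(364,228.8)))
print(grasp_to_tool(np.r_[plane(W,(285.3,146.5),.09)[:2],.072])); st()
```

```text
[ 0.422  -0.2666  0.09  ]
[ 0.4273 -0.3063  0.09  ]
[ 0.4331 -0.3486  0.09  ]
w/top height check (array([ 0.4255, -0.3029,  0.1303]), np.float64(0.0024))
[ 4.82  0.18 20.12]
t 8.45 tcp [ 0.4318 -0.355   0.4371] toolx [-0.122  0.993  0.002] tooly [ 0.993  0.122 -0.001] F [-1.   0.1 -0.5] w 0.0671 g 0.0
```

Two views give a bar height of 0.088–0.092. The wrist view gives a bar length of 83 mm, which also fits. The wrist/top baseline is too narrow for a useful height. Descending.

Emit:
move_arm:
  steps:
    - {"dx": 2.4, "dy": 0.1, "dz": 0, "spin": 0}
    - {"dx": 2.3, "dy": 0.1, "dz": 0, "spin": -0.01}
    - {"dx": 0, "dy": 0, "dz": 4, "spin": 0}
    - {"dx": 0, "dy": 0, "dz": 4, "spin": 0}
    - {"dx": 0, "dy": 0, "dz": 4, "spin": 0}
    - {"dx": 0, "dy": 0, "dz": 3, "spin": 0}
    - {"dx": 0, "dy": 0, "dz": 2, "spin": 0}
    - {"dx": 0, "dy": 0, "dz": 2, "spin": 0}
    - {"dx": 0, "dy": 0, "dz": 1, "spin": 0}
    - {"dx": 0, "dy": 0, "dz": 0, "spin": 0}
  claw: 4.5

```text
time: 9.45
ee_pos: [0.4279, -0.3081, 0.2369]
eef_rot: [0.659, 0.752, -0.0, -0.001]
ft_force: [-0.1, -0.2, 0.5]
width: 0.0449
grip_force: 0.0
```

Emit:
move_arm:
  steps:
    - {"dx": 0, "dy": 0, "dz": 0, "spin": 0}
    - {"dx": 0, "dy": 0, "dz": 0, "spin": 0}
    - {"dx": 0, "dy": 0, "dz": 0, "spin": 0}
    - {"dx": 0, "dy": 0, "dz": 0, "spin": 0}
    - {"dx": 0, "dy": 0, "dz": 0, "spin": 0}
    - {"dx": 0, "dy": 0, "dz": 0, "spin": 0}
    - {"dx": 0, "dy": 0, "dz": 0, "spin": 0}
  claw: 0
  squeeze: 35

```text
time: 10.15
ee_pos: [0.4278, -0.3095, 0.238]
eef_rot: [0.659, 0.752, 0.0, -0.0]
ft_force: [-3.6, -0.6, 5.4]
width: 0.0136
grip_force: 35.0
```

Gripped (13.6 mm wide). Lifting, then aligning with the bin.

Emit:
move_arm:
  steps:
    - {"dx": 0, "dy": 0, "dz": -1, "spin": 0}
    - {"dx": 0, "dy": 0, "dz": -2, "spin": 0}
    - {"dx": 0, "dy": 0, "dz": -2, "spin": 0}
    - {"dx": 0, "dy": 0, "dz": -3, "spin": 0}
    - {"dx": 0, "dy": 0, "dz": -3, "spin": 0}
    - {"dx": 0, "dy": 0, "dz": -3, "spin": 0}
    - {"dx": 0, "dy": 0, "dz": -3, "spin": 0.05}
    - {"dx": 0, "dy": 0, "dz": -2, "spin": 0.08}
    - {"dx": 0, "dy": 0, "dz": 0, "spin": 0.08}
    - {"dx": 0, "dy": 0, "dz": 0, "spin": 0}

```text
time: 11.15
ee_pos: [0.4278, -0.3093, 0.4283]
eef_rot: [0.735, 0.678, 0.0, 0.0]
ft_force: [-0.3, -0.8, -4.5]
width: 0.0134
grip_force: 35.0
```

Emit:
move_arm:
  steps:
    - {"dx": 1.5, "dy": 0, "dz": 0, "spin": 0}
    - {"dx": 3, "dy": 0, "dz": 0, "spin": 0}
    - {"dx": 3, "dy": 0, "dz": 0, "spin": 0}
    - {"dx": 3, "dy": 0, "dz": 0, "spin": 0}
    - {"dx": 3, "dy": 0, "dz": 0, "spin": 0}
    - {"dx": 3, "dy": 0, "dz": 0, "spin": 0}
    - {"dx": 3, "dy": 1, "dz": 0, "spin": 0}
    - {"dx": 3, "dy": 1, "dz": 0, "spin": 0}
    - {"dx": 3, "dy": 1, "dz": 0, "spin": 0}
    - {"dx": 3, "dy": 1, "dz": 0, "spin": 0}
    - {"dx": 2, "dy": 1, "dz": 0, "spin": 0}
    - {"dx": 1.3, "dy": 1, "dz": 0, "spin": 0}

```text
time: 12.35
ee_pos: [0.513, 0.0049, 0.427]
eef_rot: [0.733, 0.68, -0.001, -0.0]
ft_force: [-0.2, -0.0, -3.7]
width: 0.0134
grip_force: 35.0
```

Run:
```python
from h import *
st(); s=telemetry.read_state(); H=np.array([.6525,-.002,0]); p=s["ee_pos"]-H
print("bar in hinge frame mm: out",1000*p@[.9968,-.08,0],"y",1000*p@[.08,.9968,0],"z",1000*(p[2]-.158))
S=imaging.camera("side")["img"][:,:,::-1];T=imaging.camera("top")["img"][:,:,::-1]
f=lambda im,x,y:cv2.resize(im[y:y+120,x:x+133],(399,360),interpolation=cv2.INTER_CUBIC)
cv2.imwrite("pics/p1.png",np.hstack([f(S,265,110),f(T,190,90)]))
```

```text
t 12.35 tcp [0.513  0.0049 0.427 ] toolx [ 0.074  0.997 -0.   ] tooly [ 0.997 -0.074 -0.002] F [-0.2 -0.  -3.7] w 0.0134 g 34.98338811099529
bar in hinge frame mm: out -139.61691011895587 y -4.281736004895106 z 269.0415290879341
```

View pics/p1.png

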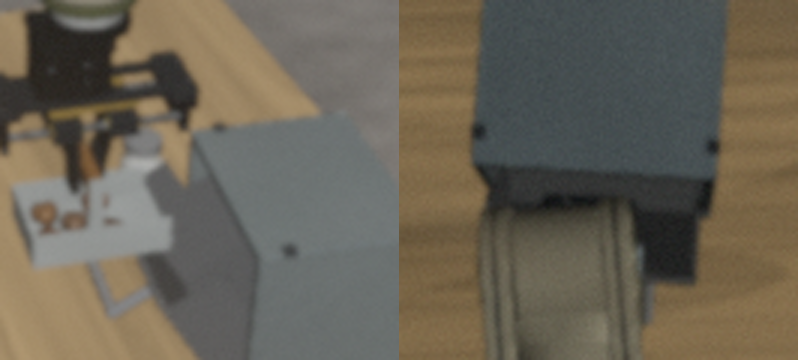

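The pan is level over the front edge with all rocks in it. Moving forward 5.5 cm, then down to touch.

Emit:
move_arm:
  steps:
    - {"dx": 0.2, "dy": 2, "dz": 0, "spin": 0}
    - {"dx": 0.2, "dy": 2, "dz": 0, "spin": 0}
    - {"dx": 0, "dy": 1.5, "dz": 0.5, "spin": 0}
    - {"dx": 0, "dy": 0, "dz": 1, "spin": 0}
    - {"dx": 0, "dy": 0, "dz": 1, "spin": 0}
    - {"dx": 0, "dy": 0, "dz": 0.6, "spin": 0}
    - {"dx": 0, "dy": 0, "dz": 0, "spin": 0}

```text
time: 13.15
ee_pos: [0.5667, 0.002, 0.3959]
eef_rot: [0.734, 0.679, -0.001, -0.001]
ft_force: [-0.4, -0.2, -3.4]
width: 0.0135
grip_force: 34.5
```

Emit:
move_arm:
  steps:
    - {"dx": 0, "dy": 0, "dz": 0.3, "spin": 0}
    - {"dx": 0, "dy": 0, "dz": 0.2, "spin": 0}
    - {"dx": 0, "dy": 0, "dz": 0, "spin": 0}

```text
time: 13.45
ee_pos: [0.5673, 0.0024, 0.3917]
eef_rot: [0.734, 0.679, -0.0, -0.001]
ft_force: [-3.8, 0.3, 2.8]
width: 0.0138
grip_force: 34.7
```

Contact at an edge height of 0.154, as expected. Starting the tilt: opening stepwise while following the arc.

Emit:
move_arm:
  steps:
    - {"dx": 0, "dy": 0.2, "dz": 0.05, "spin": 0}
    - {"dx": 0, "dy": 0.4, "dz": 0.15, "spin": 0}
    - {"dx": 0, "dy": 0.4, "dz": 0.15, "spin": 0}
    - {"dx": 0, "dy": 0.4, "dz": 0.2, "spin": 0}
    - {"dx": 0, "dy": 0.4, "dz": 0.2, "spin": 0}
    - {"dx": 0, "dy": 0, "dz": 0, "spin": 0}
    - {"dx": 0, "dy": 0, "dz": 0, "spin": 0}
  claw: 1.9
  squeeze: 10

```text
time: 14.15
ee_pos: [0.586, 0.0011, 0.3841]
eef_rot: [0.735, 0.679, -0.0, -0.0]
ft_force: [0.1, -0.1, -0.6]
width: 0.0188
grip_force: 3.3
```

Run:
```python
from h import *
st()
S=imaging.camera("side")["img"][:,:,::-1]
cv2.imwrite("pics/p2.png",cv2.resize(S[110:210,270:400],(650,500),interpolation=cv2.INTER_CUBIC))
```

```text
t 14.15 tcp [0.586  0.0011 0.3841] toolx [ 0.079  0.997 -0.   ] tooly [ 0.997 -0.079 -0.   ] F [ 0.1 -0.1 -0.6] w 0.0188 g 3.285398685839027
```

View pics/p2.png

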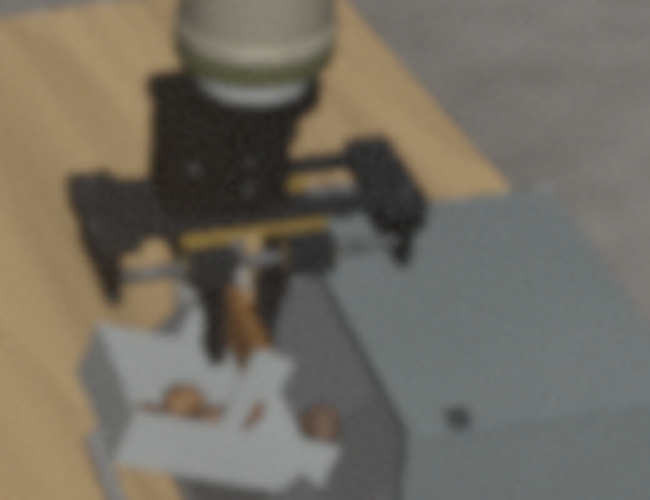

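The pan has tilted nose-down with its bar turned between the pads, and a rock is at the lip near (320,420) in the crop. Continuing the tilt. My 10 views are used, so from here I go by numbers.

Emit:
move_arm:
  steps:
    - {"dx": 0, "dy": 0.3, "dz": 0.2, "spin": 0}
    - {"dx": 0, "dy": 0.4, "dz": 0.3, "spin": 0}
    - {"dx": 0, "dy": 0.35, "dz": 0.3, "spin": 0}
    - {"dx": 0, "dy": 0.35, "dz": 0.3, "spin": 0}
    - {"dx": 0, "dy": 0.3, "dz": 0.3, "spin": 0}
    - {"dx": 0, "dy": 0, "dz": 0, "spin": 0}
    - {"dx": 0, "dy": 0, "dz": 0, "spin": 0}
  claw: 2.25

```text
time: 14.9
ee_pos: [0.6029, -0.0002, 0.3702]
eef_rot: [0.735, 0.679, -0.0, -0.0]
ft_force: [0.6, 0.4, -0.3]
width: 0.0226
grip_force: 0.7
```

Emit:
move_arm:
  steps:
    - {"dx": 0, "dy": 0.25, "dz": 0.3, "spin": 0}
    - {"dx": 0, "dy": 0.25, "dz": 0.35, "spin": 0}
    - {"dx": 0, "dy": 0.25, "dz": 0.35, "spin": 0}
    - {"dx": 0, "dy": 0.25, "dz": 0.4, "spin": 0}
    - {"dx": 0, "dy": 0.2, "dz": 0.4, "spin": 0}
    - {"dx": 0, "dy": 0, "dz": 0, "spin": 0}
    - {"dx": 0, "dy": 0, "dz": 0, "spin": 0}
    - {"dx": 0, "dy": 0, "dz": 0, "spin": 0}
  claw: 2.5

```text
time: 15.7
ee_pos: [0.6148, -0.0011, 0.3524]
eef_rot: [0.734, 0.679, 0.0, 0.0]
ft_force: [1.2, -0.1, -0.6]
width: 0.0252
grip_force: 0.7
```

Run:
```python
from h import *
st(); S=imaging.camera("side"); im=S["img"]
cv2.imwrite("pics/p3.png",im[:,:,::-1])
hsv=cv2.cvtColor(im,cv2.COLOR_RGB2HSV)[110:225,265:345]
m=((hsv[...,0]<16)&(hsv[...,1]>70)&(hsv[...,2]<200)).astype(np.uint8)
n,_,sts,cen=cv2.connectedComponentsWithStats(m)
for i in range(1,n):
    if sts[i,4]>5: print(sts[i,:5]+[265,110,0,0,0],cen[i].round()+[265,110], im[int(cen[i][1])+110,int(cen[i][0])+265])
```

```text
t 15.7 tcp [ 0.6148 -0.0011  0.3524] toolx [0.079 0.997 0.   ] tooly [ 0.997 -0.079  0.   ] F [ 1.2 -0.1 -0.6] w 0.0252 g 0.6537135411053896
[322 174  11  15  94] [327. 181.] [102  76  49]
```

Emit:
move_arm:
  steps:
    - {"dx": 0, "dy": 0.15, "dz": 0.3, "spin": 0}
    - {"dx": 0, "dy": 0.15, "dz": 0.3, "spin": 0}
    - {"dx": 0.5, "dy": 0, "dz": 0, "spin": 0}
    - {"dx": -1, "dy": 0, "dz": 0, "spin": 0}
    - {"dx": 1, "dy": 0, "dz": 0, "spin": 0}
    - {"dx": -1, "dy": 0, "dz": 0, "spin": 0}
    - {"dx": 0.5, "dy": 0, "dz": 0, "spin": 0}
    - {"dx": 0, "dy": 0, "dz": 0, "spin": 0}
    - {"dx": 0, "dy": 0, "dz": 0, "spin": 0}
  claw: 2.6

```text
time: 16.65
ee_pos: [0.6197, -0.0021, 0.3486]
eef_rot: [0.735, 0.678, 0.003, 0.003]
ft_force: [13.3, -3.5, 5.1]
width: 0.026
grip_force: 6.4
```

Run:
```python
from h import *
st(); S=imaging.camera("side"); im=S["img"]; s=telemetry.read_state(); b=s["ee_pos"]-[0,0,.158]
print("bar proj", [proj(S,b+k*np.array([.08,.997,0])) for k in(-.042,0,.042)])
for nm in("side","top"):
    im=imaging.camera(nm)["img"]; y0,y1,x0,x1=(110,250,265,350) if nm=="side" else (120,190,205,310)
    hsv=cv2.cvtColor(im,cv2.COLOR_RGB2HSV)[y0:y1,x0:x1]; rgb=im[y0:y1,x0:x1].astype(int)
    m=((hsv[...,0]<20)&(rgb[...,0]-rgb[...,2]>22)&(rgb[...,0]<150)).astype(np.uint8)
    n,_,sts,cen=cv2.connectedComponentsWithStats(m)
    for i in range(1,n):
        if sts[i,4]>4: print(nm,sts[i,:5]+[x0,y0,0,0,0],im[int(cen[i][1])+y0,int(cen[i][0])+x0])
```

```text
t 16.65 tcp [ 0.6197 -0.0021  0.3486] toolx [ 0.079  0.997 -0.   ] tooly [ 0.997 -0.079  0.009] F [13.3 -3.5  5.1] w 0.026 g 6.373019814491272
bar proj [array([332. , 189.9]), array([327.6, 181.5]), array([323.4, 173.4])]
side [265 110  40   6  58] [138 125 105]
side [ 268  110   76  140 1058] [145 124  92]
side [339 121  11  30 113] [114  96  72]
side [325 173  11  17 112] [96 71 45]
side [291 194  16  23 118] [150 128  96]
side [320 235  11  15  41] [148 126  94]
top [205 120  16  70 856] [134 112  77]
top [ 288  120   22   70 1138] [118  96  66]
top [273 154   4   8  18] [86 67 57]
```

Only the wooden bar is brown in the pan region now, and a stone-coloured blob appears inside the bin in the top view. I'll relieve the contact, firm up the grip at this tilt and lift straight out.

Emit:
move_arm:
  steps:
    - {"dx": 0, "dy": -0.2, "dz": -0.2, "spin": 0}
    - {"dx": 0, "dy": -0.1, "dz": -0.2, "spin": 0}
    - {"dx": 0, "dy": 0, "dz": 0, "spin": 0}
    - {"dx": 0, "dy": 0, "dz": 0, "spin": 0}
    - {"dx": 0, "dy": 0, "dz": 0, "spin": 0}
  claw: 0
  squeeze: 25

```text
time: 17.3
ee_pos: [0.618, -0.002, 0.3543]
eef_rot: [0.735, 0.678, 0.005, 0.005]
ft_force: [20.4, -4.0, 9.0]
width: 0.0204
grip_force: 23.7
```

Emit:
move_arm:
  steps:
    - {"dx": 0, "dy": 0, "dz": -0.5, "spin": 0}
    - {"dx": 0, "dy": 0, "dz": -0.5, "spin": 0}
    - {"dx": 0, "dy": 0, "dz": 0, "spin": 0}
    - {"dx": 0, "dy": 0, "dz": 0, "spin": 0}

```text
time: 17.7
ee_pos: [0.6154, -0.0014, 0.361]
eef_rot: [0.735, 0.679, 0.001, 0.001]
ft_force: [6.8, -1.9, 2.0]
width: 0.0199
grip_force: 24.1
```

```bash
cat > look.py <<'E'
from h import *
st()
def edges(nm,y0,y1,x0,x1):
    im=imaging.camera(nm)["img"]; cv2.imwrite(f"pics/{nm}_{telemetry.read_state()['time']:.2f}.png",im[:,:,::-1])
    sub=im[y0:y1,x0:x1].astype(int); m=((sub.min(2)>125)&(sub.max(2)-sub.min(2)<22)).astype(np.uint8)
    n,_,sts,cen=cv2.connectedComponentsWithStats(m)
    for i in range(1,n):
        if sts[i,4]>40:
            pts=np.argwhere(_==i)[:,::-1].astype(np.float32); print(nm,sts[i,:5]+[x0,y0,0,0,0],np.round(cv2.boxPoints(cv2.minAreaRect(pts))+[x0,y0]).astype(int).tolist())
edges("side",100,330,200,370)
E
python3 look.py
```

```text
t 17.7 tcp [ 0.6154 -0.0014  0.361 ] toolx [ 0.079  0.997 -0.   ] tooly [ 0.997 -0.079  0.003] F [ 6.8 -1.9  2. ] w 0.0199 g 24.113891646265984
side [232 169  21  21 331] [[232, 169], [252, 169], [252, 189], [232, 189]]
side [299 176  43  35 759] [[299, 177], [340, 175], [341, 210], [300, 212]]
```

Run:
```python
from h import *
S=imaging.camera("side"); s=telemetry.read_state(); b=s["ee_pos"]-[0,0,.158]
ex=np.array([.9968,-.08,0]);ey=np.array([.08,.9968,0]);ez=np.array([0,0,1])
for th in (20,35,50,70,90):
    t=np.radians(th); c,sn=np.cos(t),np.sin(t); o=[]
    for y in(-45,45):
        for x,z in((-60,-80),(73,-70),(73,-44),(-60,-44)):
            P=b+((x*c+z*sn)*ex+y*ey+(-x*sn+z*c)*ez)/1000; o.append(proj(S,P))
    o=np.array(o); print(th,"bbox",o.min(0),o.max(0),"near pts",o[:4].round().astype(int).tolist())
im=S["img"]; sub=im[165:225,290:350].astype(int)
m=((sub.min(2)>125)&(sub.max(2)-sub.min(2)<22))
for r0 in range(0,60,2): print(165+r0,''.join('#' if v else '.' for v in m[r0]))
```

```text
20 bbox [294.3 178.5] [347.  209.6] near pts [[302, 206], [344, 210], [347, 203], [307, 196]]
35 bbox [290.8 173.3] [340.6 213. ] near pts [[298, 200], [335, 213], [341, 207], [306, 191]]
50 bbox [289.4 167.8] [333.6 214.7] near pts [[297, 194], [327, 215], [334, 209], [307, 186]]
70 bbox [290.9 160.6] [324.  214.3] near pts [[299, 184], [316, 214], [324, 211], [311, 178]]
90 bbox [296.3 154.4] [317.3 210.6] near pts [[305, 174], [306, 211], [315, 209], [317, 172]]
165 ...................####.....................................
167 ..................####......................................
169 ............................................................
171 ............................................................
173 ............................................................
175 ............................................................
177 .........####.............###...............................
179 ..........#########......####...............................
181 ...........#################................................
183 ............################.............
[... 619 characters left out ...]
...###############################................
205 ...................####################...#######...........
207 ........................############........########........
209 ..............................####............#####.........
211 ............................................................
213 ...............#............................................
215 .............##.............................................
217 ..........###...............................................
219 .......###..................................................
221 ............................................................
223 ............................................................
```

The mask puts the pan at about 20° nose-down, firmly gripped and without rocks: the squeeze righted it. The lip reaches about 10 mm into the housing, so I'll back out with a slight rise before lifting.

Emit:
move_arm:
  steps:
    - {"dx": 0, "dy": -0.6, "dz": -0.5, "spin": 0}
    - {"dx": 0, "dy": -1, "dz": -0.5, "spin": 0}
    - {"dx": 0, "dy": -1, "dz": -0.5, "spin": 0}
    - {"dx": 0, "dy": -1, "dz": -0.5, "spin": 0}
    - {"dx": 0, "dy": -1, "dz": -0.6, "spin": 0}
    - {"dx": 0, "dy": 0, "dz": 0, "spin": 0}

```text
time: 18.4
ee_pos: [0.5697, 0.0024, 0.3899]
eef_rot: [0.734, 0.679, 0.004, 0.002]
ft_force: [6.2, -1.0, 17.2]
width: 0.0136
grip_force: 25.0
```

Emit:
move_arm:
  steps:
    - {"dx": 0, "dy": -0.5, "dz": -1, "spin": 0}
    - {"dx": 0, "dy": -0.5, "dz": -2, "spin": 0}
    - {"dx": 0, "dy": 0, "dz": -2, "spin": 0}
    - {"dx": 0, "dy": 0, "dz": -2, "spin": 0}
    - {"dx": 0, "dy": 0, "dz": -1, "spin": 0}
    - {"dx": 0, "dy": 0, "dz": 0, "spin": 0}

```text
time: 19.0
ee_pos: [0.5589, 0.0034, 0.4666]
eef_rot: [0.734, 0.679, 0.0, -0.0]
ft_force: [0.3, -0.6, -3.6]
width: 0.0136
grip_force: 25.0
```

Run:
```python
from h import *
st(); S=imaging.camera("side"); im=S["img"]; cv2.imwrite("pics/e1.png",im[:,:,::-1]); s=telemetry.read_state()
b=s["ee_pos"]-[0,0,.158]; ex=np.array([.9968,-.08,0]);ey=np.array([.08,.9968,0])
print([proj(S,b+(x*ex+y*ey)/1000+[0,0,-.079]).tolist() for x in(-55,60) for y in(-40,40)])
x0,y0,x1,y1=255,120,340,225
rgb=im[y0:y1,x0:x1].astype(int); m=((rgb[...,0]-rgb[...,2]>22)&(rgb[...,0]<125)).astype(np.uint8)
n,_,sts,cen=cv2.connectedComponentsWithStats(m)
for i in range(1,n):
    if sts[i,4]>4: print(sts[i,:5]+[x0,y0,0,0,0],cen[i].round()+[x0,y0])
sub=im[130:210,265:345].astype(int); m=((sub.min(2)>125)&(sub.max(2)-sub.min(2)<22))
b2=(sub[...,0]-sub[...,2]>22)&(sub[...,0]<125)
for r0 in range(0,80,2): print(130+r0,''.join('B' if q else '#' if v else '.' for v,q in zip(m[r0],b2[r0])))
```

```text
t 19.0 tcp [0.5589 0.0034 0.4666] toolx [0.079 0.997 0.   ] tooly [ 0.997 -0.079 -0.   ] F [ 0.3 -0.6 -3.6] w 0.0136 g 24.977328088134527
[[292.7, 184.1], [285.8, 168.2], [332.2, 178.6], [323.8, 163.1]]
[273 120  16  27  56] [278. 135.]
[284 120   5   1   5] [286. 120.]
[319 120   5   4  16] [321. 122.]
[284 127  54  12 183] [311. 131.]
[307 136  23  20 125] [313. 146.]
[292 140  12  15  34] [300. 145.]
[335 151   5   2   5] [337. 151.]
[285 168   4   9   9] [286. 172.]
130 ..........BB.......................BBBBBBBBBBBBBBBBBBBBBBBBBBB..........B.......
132 ...........B............BBBBBBB.BBBBBB.BBBB.....BBBBBB........BB.......B........
134 ...........BB.........BB......BBBBBBBBBBB..BB...B...BB..........................
136 ............BB.....BB..........B...............................BB...........B...
138 .............BB....BB.....B..................BB...............BB.............BBB
140 ..............BB...........BBBBBBBB.........B.BB......BBBBB.....................
142 ...............BB..BB.............BB......BBB.BB.....B..........................
144 ................B..B......
[... 2074 characters left out ...]
....................
194 ...........................##......B............................................
196 .........................##.....................................................
198 ................................................................................
200 .....................................B..........................................
202 ......................................B.........................................
204 .......................................B........................................
206 ........................................B.......................................
208 ................................................................................
```

The pan is upright and its inside is clean in the mask, with no brown spots. Carrying it back to its old spot.

Emit:
move_arm:
  steps:
    - {"dx": 0, "dy": -2, "dz": 0, "spin": 0}
    - {"dx": -1, "dy": -3, "dz": 0, "spin": 0}
    - {"dx": -3, "dy": -3, "dz": 0, "spin": 0}
    - {"dx": -4, "dy": -2.5, "dz": 0, "spin": 0}
    - {"dx": -4, "dy": 0, "dz": 0, "spin": 0}
    - {"dx": -4, "dy": 0, "dz": 0, "spin": 0}
    - {"dx": -4, "dy": 0, "dz": 0, "spin": 0}
    - {"dx": -4, "dy": 0, "dz": 0, "spin": 0}
    - {"dx": -4, "dy": 0, "dz": 0, "spin": 0}
    - {"dx": -3, "dy": 0, "dz": 0, "spin": 0}
    - {"dx": -0.9, "dy": 0, "dz": 0, "spin": 0}

```text
time: 20.15
ee_pos: [0.4277, -0.3092, 0.4651]
eef_rot: [0.736, 0.677, -0.001, -0.0]
ft_force: [-0.2, -0.4, -4.0]
width: 0.014
grip_force: 25.0
```

Emit:
move_arm:
  steps:
    - {"dx": 0, "dy": 0, "dz": 2, "spin": -0.07}
    - {"dx": 0, "dy": 0, "dz": 3, "spin": -0.07}
    - {"dx": 0, "dy": 0, "dz": 4, "spin": -0.07}
    - {"dx": 0, "dy": 0, "dz": 4, "spin": 0}
    - {"dx": 0, "dy": 0, "dz": 4, "spin": 0}
    - {"dx": 0, "dy": 0, "dz": 2.5, "spin": 0}
    - {"dx": 0, "dy": 0, "dz": 1.5, "spin": 0}
    - {"dx": 0, "dy": 0, "dz": 0.8, "spin": 0}
    - {"dx": 0, "dy": 0, "dz": 0, "spin": 0}

```text
time: 21.05
ee_pos: [0.429, -0.3063, 0.2478]
eef_rot: [0.659, 0.752, -0.0, -0.001]
ft_force: [0.2, 0.2, -1.9]
width: 0.014
grip_force: 25.0
```

Emit:
move_arm:
  steps:
    - {"dx": 0, "dy": 0, "dz": 0.3, "spin": 0}
    - {"dx": 0, "dy": 0, "dz": 0.3, "spin": 0}
    - {"dx": 0, "dy": 0, "dz": 0, "spin": 0}

```text
time: 21.35
ee_pos: [0.4294, -0.3064, 0.2426]
eef_rot: [0.659, 0.752, 0.0, 0.0]
ft_force: [0.1, -0.6, -1.5]
width: 0.0136
grip_force: 25.0
```

Emit:
move_arm:
  steps:
    - {"dx": 0, "dy": 0, "dz": 0.2, "spin": 0}
    - {"dx": 0, "dy": 0, "dz": 0.2, "spin": 0}
    - {"dx": 0, "dy": 0, "dz": 0, "spin": 0}

```text
time: 21.65
ee_pos: [0.4294, -0.3064, 0.2384]
eef_rot: [0.659, 0.752, 0.0, 0.0]
ft_force: [0.8, -0.2, -1.9]
width: 0.0135
grip_force: 25.0
```

Emit:
move_arm:
  steps:
    - {"dx": 0, "dy": 0, "dz": 0.2, "spin": 0}
    - {"dx": 0, "dy": 0, "dz": 0, "spin": 0}

```text
time: 21.85
ee_pos: [0.4295, -0.3068, 0.2379]
eef_rot: [0.659, 0.752, 0.001, 0.0]
ft_force: [-5.6, 6.3, 22.2]
width: 0.0133
grip_force: 25.0
```

Emit:
move_arm:
  steps:
    - {"dx": 0, "dy": 0, "dz": 0.2, "spin": 0}
    - {"dx": 0, "dy": 0, "dz": 0, "spin": 0}

```text
time: 22.05
ee_pos: [0.4294, -0.3074, 0.2367]
eef_rot: [0.66, 0.752, 0.001, 0.001]
ft_force: [-9.5, 6.1, 29.8]
width: 0.0138
grip_force: 25.0
```

On the table. Relieving the pressure, releasing slowly and lifting away.

Emit:
move_arm:
  steps:
    - {"dx": 0, "dy": 0, "dz": -0.2, "spin": 0}
    - {"dx": 0, "dy": 0, "dz": -0.1, "spin": 0}
    - {"dx": 0, "dy": 0, "dz": 0, "spin": 0}

```text
time: 22.35
ee_pos: [0.4291, -0.3063, 0.2372]
eef_rot: [0.659, 0.752, 0.0, -0.0]
ft_force: [0.3, 0.6, -3.4]
width: 0.0137
grip_force: 25.0
```

Emit:
move_arm:
  steps:
    - {"dx": 0, "dy": 0, "dz": 0, "spin": 0}
    - {"dx": 0, "dy": 0, "dz": 0, "spin": 0}
    - {"dx": 0, "dy": 0, "dz": 0, "spin": 0}
    - {"dx": 0, "dy": 0, "dz": 0, "spin": 0}
    - {"dx": 0, "dy": 0, "dz": 0, "spin": 0}
  claw: 4.5

```text
time: 22.85
ee_pos: [0.4292, -0.3064, 0.2373]
eef_rot: [0.659, 0.752, 0.0, 0.0]
ft_force: [0.3, -0.4, 0.1]
width: 0.0422
grip_force: 0.0
```

Emit:
move_arm:
  steps:
    - {"dx": 0, "dy": 0, "dz": -1, "spin": 0}
    - {"dx": 0, "dy": 0, "dz": -3, "spin": 0}
    - {"dx": 0, "dy": 0, "dz": -4, "spin": 0}
    - {"dx": 0, "dy": 0, "dz": -4, "spin": 0}
    - {"dx": 0, "dy": 0, "dz": -4, "spin": 0}
    - {"dx": 0, "dy": 0, "dz": -4, "spin": 0}
    - {"dx": 0, "dy": 0, "dz": 0, "spin": 0}

```text
time: 23.55
ee_pos: [0.4293, -0.3078, 0.4425]
eef_rot: [0.66, 0.752, 0.002, 0.003]
ft_force: [0.3, -0.1, -0.1]
width: 0.0453
grip_force: 0.0
```

Run:
```python
from h import *
st()
a={n:cv2.imread(f"pics/{n}0.png") for n in("side","top")}
for n in a:
    c=imaging.camera(n); im=c["img"][:,:,::-1]; cv2.imwrite(f"pics/{n}_end.png",im)
    d=(cv2.absdiff(cv2.GaussianBlur(im,(3,3),0),cv2.GaussianBlur(a[n],(3,3),0)).max(2)>28).astype(np.uint8)
    k,_,sts,_c=cv2.connectedComponentsWithStats(d)
    print(n,[ (sts[i,:5]).tolist() for i in range(1,k) if sts[i,4]>12])
# stones: dark brown blobs in bin region and pan region of both views
for n,(x0,x1,y0,y1) in {"top":(210,305,140,190),"side":(265,345,282,342)}.items():
    im=cv2.imread(f"pics/{n}_end.png")[y0:y1,x0:x1].astype(int)
    for y in range(0,y1-y0,2): print(y0+y,''.join('B' if p[2]-p[0]>14 and p[2]<140 else '#' if p[2]-p[0]<14 else '.' for p in im[y]))
```

```text
t 23.55 tcp [ 0.4293 -0.3078  0.4425] toolx [-0.13   0.992 -0.003] tooly [0.992 0.13  0.007] F [ 0.3 -0.1 -0.1] w 0.0453 g 0.0
side [[74, 0, 16, 19, 86], [103, 0, 143, 111, 4809], [40, 2, 46, 75, 1655], [144, 22, 190, 72, 1248], [83, 29, 9, 8, 51], [129, 32, 11, 19, 99], [86, 46, 15, 36, 173], [61, 52, 8, 41, 123], [118, 68, 11, 4, 27], [235, 84, 103, 23, 1098], [68, 94, 45, 34, 272], [120, 103, 5, 15, 36], [279, 102, 50, 72, 1526], [325, 104, 11, 24, 137], [243, 110, 9, 4, 16], [70, 123, 48, 61, 747], [115, 135, 11, 47, 300], [258, 138, 84, 116, 3891], [84, 149, 8, 5, 23], [69, 154, 12, 62, 284], [308, 163, 11, 12, 102], [125, 164, 6, 12, 59], [324, 168, 4, 5, 13], [325, 176, 11, 15, 101], [125, 179, 17, 68, 550], [295, 178, 19, 4, 50], [115, 180, 8, 10, 45], [90, 190, 14, 8, 70], [79, 193, 13, 16, 79], [93, 192, 34, 44, 1013], [66, 194, 5, 19, 49], [343, 200, 7, 22, 100], [70, 222, 18, 29, 136], [81, 224, 9, 15, 62], [99, 240, 12, 6, 56], [279, 291, 25, 40, 376], [310, 315, 6, 6, 31]]
top [[265, 150, 6, 5, 14], [218, 156, 72, 48, 2408], [279, 158, 8, 3, 16], [286, 183, 131, 206, 75
[... 4967 characters left out ...]
....................
326 .............BB######################################...........................
328 ...............B################################................................
330 ................B.#########################.....................................
332 .................B.###################..........................................
334 ..................BB#############...............................................
336 ...................BB#######....................................................
338 ......................#.........................................................
340 ................................................................................
```

The pan is empty. In the bin there is one single blob and a cluster about 3.6 times its area, so five rocks. Checking that the bin angle still holds and that the bowl and jar haven't moved.

Run:
```python
from h import *
T=imaging.camera("top"); im=T["img"].astype(int)
ex=np.array([.9968,-.08,0]);ey=np.array([.08,.9968,0]);H=np.array([.6525,-.002,.022])
for th in(.5,.6,.66,.7):
    s,c=np.sin(th),np.cos(th); f=lambda x,z:(x*c-z*s)*ex+np.array([0,0,x*s+z*c])
    print(th,"edge",proj(T,H+f(-.008,.17)+.06*ey),proj(T,H+f(-.008,.17)-.06*ey),"bar",proj(T,H+f(-.054,.15)+.03*ey),proj(T,H+f(-.054,.15)-.03*ey))
for dx in(-.06,.06,.03,-.03):
    u=int(proj(T,H+(-.12)*ex+[0,0,.13]+dx*ey)[0]); col=im[170:215,u]; print(u,''.join('#' if p[0]-p[2]<20 else '.' for p in col))
a=cv2.imread("pics/top0.png");b=im[:,:,::-1].astype(np.uint8)
for n,(x,y) in{"bowl":(166,235),"jar":(160,149)}.items():
    t=a[y-24:y+24,x-24:x+24]; rr=cv2.matchTemplate(b[y-40:y+40,x-40:x+40],t,cv2.TM_CCOEFF_NORMED); print(n,cv2.minMaxLoc(rr)[1::2],"(16,16)=unmoved")
```

```text
0.5 edge [232.9 180.7] [275.7 182.9] bar [244.  193.5] [264.8 194.5]
0.6 edge [233.  186.1] [275.5 188.2] bar [244.1 197.3] [264.8 198.3]
0.66 edge [233.  189.1] [275.4 191.2] bar [244.2 199.3] [264.8 200.4]
0.7 edge [233.1 191. ] [275.3 193.2] bar [244.3 200.6] [264.8 201.6]
275 ######################.......................
232 ####################.........................
243 ####################.........###.............
264 #####################.........###............
bowl (0.987594723701477, (16, 16)) (16,16)=unmoved
jar (0.9662188291549683, (16, 16)) (16,16)=unmoved
```

The edge and handle rows match 0.70 rad, and the bowl and jar haven't moved. Handing in.

```bash
python3 -c "
from bench import job
print(job.close_job())"
```

```text
the job is handed in; nothing more can be done
None
```

The job is handed in, with no verdict shown: by my image checks the bin is open at its stop (about 0.70 rad) with all five rocks in it (counted by blob area), the empty pan stands upright on the table, and the bowl and jar have not moved.

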